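# Two caramels in the dish, then a chocolate ball held up in tongs

### The job

Serve the guest: lay exactly two of the four wrapped caramels in the glass dish without dropping them from a height, and leave the other two out of it. Then pick up the small serving tongs, close their red jaws on the chocolate ball on the cork coaster (it is bare, so never touch it with the gripper itself), lift it and bring it over the glass dish, and finish there still holding it in the tongs, at least 8 cm above the table top. Do not push the mug or the tin about.

Things in the scene. Friction and masses are not known exactly. Their poses are not given: they have to be found in the camera images.
- caramel0: one of four alike wrapped caramels: a golden upright disc with a pale spot on top, 30 mm in diameter, 16 mm high, 15 g, origin at the centre of its underside. They start standing on a dark square wooden board 160 x 160 x 10 mm fixed to the left half of the table, at some small yaw, in a 2 x 2 grid about 88 mm apart
- caramel1: another wrapped caramel, just like caramel0
- caramel2: another wrapped caramel, just like caramel0
- caramel3: another wrapped caramel, just like caramel0
- dish: round greenish glass dish, loose, 300 g, 132 mm across at the rim and 104 mm at the foot, 20 mm high, walls and floor 4 to 5 mm (inner floor 5 mm above the table, about 100 mm across); origin at the centre of its underside
- coaster: round cork coaster, 84 mm across, 4 mm thick, fixed to the table; origin at the centre of its underside. The chocolate ball stands on it, near its middle
- chocolate_ball: dark brown chocolate ball with white sugar pearls, firm: 36 mm in diameter between 12 and 20 mm above its underside, 34 mm high, with a flat foot 20 mm across, about 30 g; origin at the centre of its underside
- tongs: loose spring tongs: two upright steel strips on edge, closing sideways; 90 g, 215 mm long, 25 mm high. Origin (near the centre of mass) at the underside, midway between the strips at the grip; +x along the tongs to the jaws, pivot 95 mm behind at -x, +z up, +y to the left strip. Grip here from above, fingers outside the strips, closing along y. Open at rest, 62 mm wide over the strips here
- tongs_jaw (a point): the point midway between the two red jaw pads, 92.5 mm ahead of the tongs' origin and 12.5 mm above their underside. The pads are 36 mm long (along the tongs) and 25 mm high; the gap between them is 71 mm at rest. Both strips swing in equally, whichever is pushed; when they are parallel the tongs are 43 mm wide over the strips at the origin and the jaws are 33 mm apart
- tongs_left: the left (+y) strip of the tongs, with its red jaw pad; origin on the pivot at the underside. Squeezed to 55 mm over the strips at the tongs' origin, the spring alone presses hard enough for the tongs to be lifted and carried, with the jaws still about 55 mm apart
- tongs_right: the right (-y) strip of the tongs, with its red jaw pad; origin on the pivot at the underside. The spring takes about 4 N at the grip to start closing and 6 N to close; closed on the ball, the tongs are about 45 mm wide at the grip, and a squeeze of 30 to 50 N there holds the ball firmly
- mug: speckled grey stoneware mug, 82 mm across, 92 mm high, loose, a bystander; origin at the centre of its underside
- tin: flat chrome tin, 40 x 60 x 20 mm, loose, a bystander; origin at the centre of its underside
Things that resemble listed ones, but are neither listed nor needed, are in the scene too. Leave any purple look-alike of the caramel2 alone.

How it is judged:
By the outcome, as a careful person would: the job done as asked, in the order asked, and still so for the second after the job is handed in, while the arm keeps its last pose, push and grip.
It also fails if it takes over 67 s, if anything falls off the work surface, if the arm or the gripper's body presses on something with over 40 N, if the wrist force passes 120 N, or if a joint passes its speed limit or range.

### The arm

A 7-joint arm with a two-finger parallel gripper is mounted at the origin on the work surface. World frame = base frame: x ahead of the robot, y to its left, z up, the work surface at z = 0. Lengths are in m, angles in rad, forces in N, time in s.
With the tool pointing down it reaches from about 0.425 to 0.925 m from the base axis. Payload 6.8 kg.
Tool frame: the origin (TCP) lies between the finger pads; the fingertips stand 22 mm ahead of it and the grasp point (between the pads) lies 3 mm ahead of it; z points along the fingers, y is the line along which they close (so a half turn about z gives the same grasp; the last joint's range is limited). The gripper opens to 85 mm and grips with 20 to 120 N. Pads are 22 mm wide; open, the fingers measure 114 mm over their backs; the gripper's body (76 mm by 85 mm) begins 54 mm behind the grasp point. The pads swing forward as they close: fully open they stand 13 mm farther back than shut.
Start: joints at [-1.31, 0.477, 0.022, 1.555, -0.011, 1.109, -0.083], TCP at [0.243, 0.63, 0.253] pointing down, gripper open.
Joint ranges: [-2.96, 2.96], [-0.34, 2.1], [-1.41, 1.46], [0.24, 2.44], [-1.37, 4.51], [0.17, 1.92], [-2.96, 2.96]. Speed limits (rad/s): [2.39, 2.39, 3.14, 3.14, 3.14, 3.14, 3.14].

### API

Orientations are given as a unit quaternion [w, x, y, z].
In Python, from station import bot gives the robot as it stands.
- The arm moves only by the tool servo_tool, never from a script. Its argument "motion" is a list that holds one entry, the list of rows, each a list of 5 numbers: the opening, from 0 (shut) to 1 (fully open), then the shift along the world's x, y, z each as a share of 0.04 m, from -1 to 1, then the turn about the world's z as a share of 0.12 rad, from -1 to 1. A call has 1 to 20 rows; each row shifts and turns the commanded pose from where the row before left it; what a row does not reach is not made up. A row lasts 1/10 s, in which the tool goes at most 50 mm and 8.59 degrees, less where a joint would pass 70% of its speed; a pose out of reach is approached as far as the arm can. A call with a number of a shift or a turn outside -1 to 1 is refused whole. A call with a gripper value outside its range is refused whole. The fingers move at their own pace and stop on an object; "newtons" is the grip in N (left out, the last holds). Time passes only in rows, so rows that do not move let the fingers close. It gives the time, the measured TCP pose, the force, the opening and the grip force at its end, in the units of the state.
- bot.get_obs(): the state, without advancing time (a new reading comes with each control period).
- bot.read_camera(name): name is "scene" or "top" or "wrist"; returns (picture, depth): 420x560x3 uint8, red, green, blue; 420x560 float32, m along the optical axis (not along the pixel's ray), 0 where there is no reading.
- bot.get_calibration(name): a dict with "fovy" (degrees; the focal length in pixels is half the picture's height over the tangent of half this angle, whatever the lens; pixels are square), "cx", "cy" (the principal point, pixels), "view" (4x4, takes a point from world to camera coordinates). Camera axes: x right, y down, z forward; pixel columns grow to the right and rows downward; lengths in m; the calibration is good to about 2 mm. A picture is of the moment at which its call begins: read the wrist's pose just before it. get_calibration takes no time and is no camera call; for the wrist camera it gives the pose at the moment of the call.
- bot.hand_in(): hands the job in; it is judged then, once.
The state is a dict: "t": time; "q": joint angles; "joint_vel": joint speeds; "joint_torque": joint torques, N m; "eef_pos": TCP position; "tool_rot": TCP orientation; "contact_force": force on the tool from outside, world axes, zero at the start; "torque": the same for the moment, N m; "gripper_width": opening from 0.0 (shut) to 1.0 (fully open); "grasp_force": force on a finger pad.
Only numpy, scipy, OpenCV 4.12 (cv2) and the standard library are available. Lean on these libraries where they do the work, as an engineer would, in place of code of your own. Each camera call takes 0.05 s, during which the arm holds its last target. There are 200 camera calls.

## Working session

There is one attempt and no reset: what is moved stays moved. The work goes in short steps, Python scripts to look and compute and a tool call to move; the robot and the scene stay as the last step left them, time stands still between calls to the robot, and variables do not carry over. Pictures are saved under pics/ and viewed, at most 10 in all, crops included, and the job is handed in when it is done.

Besides the shell and the picture viewer there is one more tool, called as name(argument=value, ...) on one line, values as JSON. servo_tool: Moves the arm, as the interface text tells. Shift numbers are shares of 0.04 m and turn numbers shares of 0.12 rad, none past 1 either way. Its arguments: {"type":"object","properties":{"motion":{"type":"array"},"newtons":{"type":"number"}},"required":["motion"]}

```bash
mkdir -p pics
cat > h.py <<'E'
import numpy as np, cv2
from station import bot
def cam(n):
    c=bot.get_calibration(n); im,d=bot.read_camera(n); return im,d,c
def world(c,d,u,v,z=None):
    """pixel -> world via depth (z None) or via plane z"""
    u=np.asarray(u,float);v=np.asarray(v,float)
    f=210/np.tan(np.radians(c['fovy'])/2)
    r=np.stack([(u-c['cx'])/f,(v-c['cy'])/f,np.ones_like(u)],-1)
    V=np.asarray(c['view']);R=V[:3,:3];o=-R.T@V[:3,3];w=r@R
    if z is None: k=d[v.astype(int),u.astype(int)]
    else: k=(z-o[2])/w[...,2]
    return o+w*np.asarray(k)[...,None]
E
python3 - <<'E'
from h import *
for n in('top','scene'):
    im,d,c=cam(n); cv2.imwrite(f'pics/{n}0.png',cv2.resize(im[:,:,::-1],(784,588))); np.savez(f'{n}0.npz',im=im,d=d)
    print(n,c)
    V=np.array(c['view']);print(-V[:3,:3].T@V[:3,3])
print(bot.get_obs())
E
```

```text
top {'fovy': 57.799719546330685, 'cx': 280.1868588974968, 'cy': 211.228055636571, 'view': array([[ 0.02932244, -0.99909049,  0.03095775, -0.0405254 ],
       [-0.98449437, -0.03422503, -0.17204502,  0.51661562],
       [ 0.17294807, -0.02543295, -0.98460252,  0.73920473],
       [ 0.        ,  0.        ,  0.        ,  1.        ]])}
[ 0.38194943 -0.00400719  0.81795857]
scene {'fovy': 57.24233563912803, 'cx': 280.17745488941426, 'cy': 207.24101364376378, 'view': array([[ 0.7523848 ,  0.65867825, -0.00775074, -0.39015626],
       [ 0.37032557, -0.43268204, -0.82197641, -0.14412258],
       [-0.5447716 ,  0.61557226, -0.56946879,  1.24680125],
       [ 0.        ,  0.        ,  0.        ,  1.        ]])}
[ 1.02614182 -0.57286807  0.58852503]
{'t': 0.1, 'q': array([-1.31007687,  0.47771285,  0.02233697,  1.55638901, -0.01150402,
        1.10930498, -0.08308278]), 'joint_vel': array([-1.27720310e-03, -2.37342786e-03, -6.45583819e-04, -2.25765931e-03,
        1.22617822e-03, -1.41539935e-03, -2.72356492e-05]), 'joint_torque': array([ 4.79467475e-03, -5.97764039e+01,  1.61394093e+00, -2.81954849e+01,
        1.28657019e-02,  4.94382286e-03,  8.18118053e-06]), 'eef_pos': array([0.24316559, 0.6291221 , 0.25241049]), 'tool_rot': array([-9.67696003e-05,  1.83346514e-01,  9.83047987e-01, -8.37510419e-04]), 'contact_force': array([-0.50874392,  0.78893923, -0.60692346]), 'torque': array([-0.03807791,  0.07708331, -0.02612907]), 'grasp_force': 0.0, 'gripper_width': 1.003167252140019}
```

View pics/top0.png

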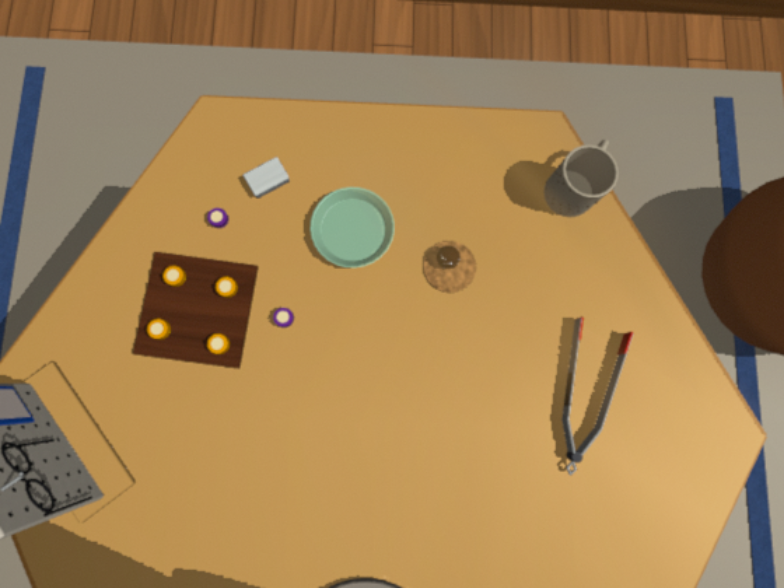

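View pics/scene0.png

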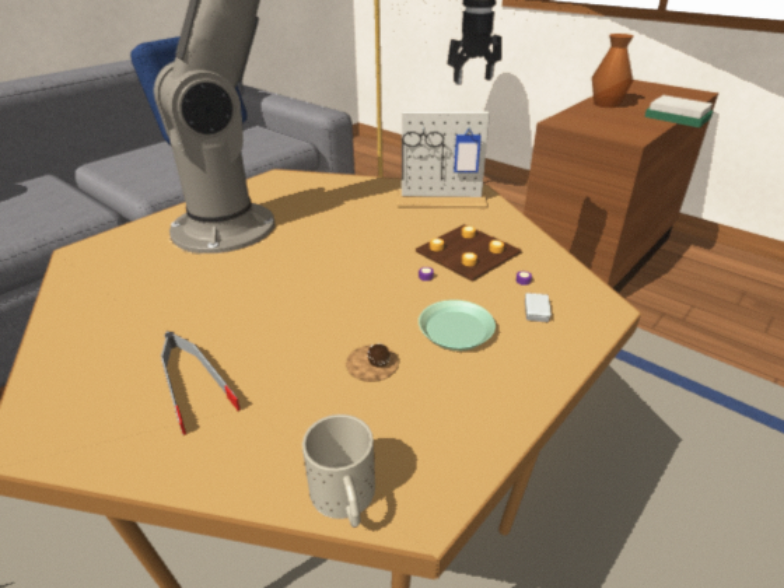

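The top view (784 px wide) shows four golden caramels on the dark board at (174,275), (227,287), (158,329) and (218,344). The purple look-alikes are at (217,217) and (284,317). The dish is at (352,228), the ball at (449,256) on the coaster at (449,266), and the tongs have jaws at (579,330) and (626,343) with the pivot at (574,457). The mug is at (585,175) and the tin at (266,177). The scene view shows the same layout.

```bash
cat > loc.py <<'E'
from h import *
def blobs(n,im,d,c,lo,hi,z,amin=12):
    hsv=cv2.cvtColor(im,cv2.COLOR_RGB2HSV); m=cv2.inRange(hsv,np.array(lo),np.array(hi))
    k,l,s,ce=cv2.connectedComponentsWithStats(m)
    for i in range(1,k):
        if s[i,4]>=amin:
            vv,uu=np.nonzero(l==i); p=world(c,d,uu,vv)
            print(n,'px',ce[i].round(1),'n',s[i,4],'plane',world(c,d,*ce[i],z=z).round(4),'dep med',np.median(p,0).round(4),'z95',np.percentile(p[:,2],95).round(4))
E
python3 - <<'E'
from loc import *
for n in('top','scene'):
    f=np.load(n+'0.npz');im,d=f['im'],f['d'];c=bot.get_calibration(n)
    print('gold');blobs(n,im,d,c,(17,200,200),(28,255,255),.018)
    print('red');blobs(n,im,d,c,(0,190,90),(5,255,255),.02)
    blobs(n,im,d,c,(174,120,90),(180,255,255),.02)
    print('green');blobs(n,im,d,c,(65,40,60),(95,255,255),.012,200)
    print('purple');blobs(n,im,d,c,(125,80,40),(155,255,255),.008)
    p=world(c,d,*[a.ravel() for a in np.meshgrid(np.arange(560),np.arange(420))])
    P=p.reshape(420,560,3); dd=d>0
    # point clouds
    def reg(x0,x1,y0,y1,z0,z1):
        m=dd&(P[...,0]>x0)&(P[...,0]<x1)&(P[...,1]>y0)&(P[...,1]<y1)&(P[...,2]>z0)&(P[...,2]<z1); return P[m]
    print('table z',np.median(reg(.3,.5,-.1,.1,-.02,.02)[:,2]))
    if n=='top':
        for (u,v) in [(174,275),(227,287),(158,329),(218,344),(352,228),(449,256),(449,282),(449,266),(580,322),(577,345),(627,338),(566,415),(598,430),(575,455),(585,175),(266,177)]:
            print((u,v),world(c,d,u/1.4,v/1.4).round(3))
E
```

```text
gold
top px [124.1 196.7] n 57 plane [0.5422 0.3076 0.018 ] dep med [0.5398 0.3032 0.0252] z95 0.027
top px [161.6 204.7] n 57 plane [0.5278 0.2274 0.018 ] dep med [0.5254 0.224  0.0251] z95 0.0273
top px [112.8 234.8] n 58 plane [0.4604 0.3227 0.018 ] dep med [0.4585 0.3178 0.0253] z95 0.0266
top px [155.7 245.4] n 59 plane [0.4412 0.2323 0.018 ] dep med [0.4391 0.2285 0.0253] z95 0.027
red
top px [447.8 244.2] n 18 plane [ 0.4634 -0.3834  0.02  ] dep med [ 0.4626 -0.3821  0.0222] z95 0.0253
green
top px [246.2 163.2] n 1955 plane [0.6279 0.0528 0.012 ] dep med [0.6292 0.0541 0.0047] z95 0.018
purple
top px [155.7 155.8] n 87 plane [0.6382 0.252  0.008 ] dep med [0.6343 0.2478 0.0144] z95 0.0172
top px [202.3 226.3] n 77 plane [0.4858 0.1402 0.008 ] dep med [0.4841 0.1381 0.0148] z95 0.0169
table z -0.0009084111260738714
(174, 275) [0.541 0.304 0.026]
(227, 287) [0.526 0.224 0.024]
(158, 329) [0.459 0.318 0.028]
(218, 344) [0.44  0.23  0.024]
(352, 228) [0.632 0.042 0.003]
(449, 256) [ 0.583 -0.108  0.038]
(449, 282) [ 0.55  -0.113  0.004]
(449, 266) [ 0.57  -0.11   0.029]
(580, 322) [ 0.491 -0.311  0.023]
(577, 345) [ 0.456 -0.306  0.021]
(627, 338) [ 0.47  -0.387  0.013]
(566, 415) [ 0.352 -0.289  0.015]
(598, 430) [ 0.332 -0.335  0.017]
(575, 455) [ 0.296 -0.297  0.024]
(585, 175) [ 0.735 -0.333  0.007]
(266, 177) [0.707 0.18  0.015]
gold
red
scene px [165.8 284.8] n 48 plane [ 0.4878 -0.3149  0.02  ] dep med [ 0.4841 -0.3134  0.0164] z95 0.0254
scene px [129.2 301. ] n 21 plane [ 0.4701 -0.3861  0.02  ] dep med [ 0.4756 -0.3877  0.0229] z95 0.0258
green
scene px [484.7  83.8] n 234 plane [0.5357 1.4815 0.012 ] dep med [ 0.5047  1.6318 -0.0322] z95 -0.0204
purple
scene px [303.8 196.6] n 42 plane [0.4865 0.1357 0.008 ] dep med [0.4912 0.1302 0.0114] z95 0.0161
scene px [373.2 199.2] n 49 plane [0.6381 0.2481 0.008 ] dep med [0.6415 0.2419 0.0125] z95 0.0162
table z -0.0001806347797298491
```

Run:
```python
from loc import *
G=[a.ravel() for a in np.meshgrid(np.arange(560),np.arange(420))]
S={}
for n in('top','scene'):
    f=np.load(n+'0.npz');im,d=f['im'],f['d'];c=bot.get_calibration(n)
    P=world(c,d,*G);P=P[d.ravel()>0];S[n]=P
    m=(P[:,0]>.15)&(P[:,0]<.5)&(P[:,1]>.3)&(P[:,1]<.8)&(P[:,2]>.04)&(P[:,2]<.6)
    q=P[m];print(n,'peg',q.min(0),q.max(0),len(q))
    for z in np.arange(.04,.4,.04):
        k=q[(q[:,2]>z)&(q[:,2]<z+.04)]
        if len(k):print(z.round(2),len(k),k.min(0).round(3),k.max(0).round(3))
    # dish rim, ball, coaster
    m=(abs(P[:,0]-.63)<.09)&(abs(P[:,1]-.05)<.09)&(P[:,2]>.013)&(P[:,2]<.03); k=P[m].astype(np.float32)
    if len(k): print('dish rim',len(k),cv2.minEnclosingCircle(k[:,:2].copy()),k[:,2].max())
    m=(abs(P[:,0]-.575)<.06)&(abs(P[:,1]+.11)<.06)&(P[:,2]>.022)&(P[:,2]<.06); k=P[m]
    print('ball',len(k),k.mean(0),k.min(0),k.max(0))
    m=(P[:,0]>.24)&(P[:,0]<.55)&(P[:,1]<-.25)&(P[:,1]>-.45)&(P[:,2]>.012)&(P[:,2]<.05); k=P[m]
    for x in np.arange(.28,.52,.02):
        s=k[(k[:,0]>x)&(k[:,0]<x+.02)]; mid=(s[:,1].max()+s[:,1].min())/2 if len(s) else 0
        s1=s[s[:,1]<mid];s2=s[s[:,1]>=mid]
        if len(s1) and len(s2):print('tongs x',round(x+.01,2),s1[:,1].mean().round(4),s2[:,1].mean().round(4),s[:,2].max().round(3))
```

```text
top peg [0.21683799 0.36087043 0.04002168] [0.37436673 0.50126712 0.22249799] 4407
0.04 1002 [0.217 0.368 0.04 ] [0.374 0.501 0.08 ]
0.08 1258 [0.217 0.368 0.08 ] [0.371 0.481 0.12 ]
0.12 1042 [0.217 0.362 0.12 ] [0.359 0.467 0.16 ]
0.16 920 [0.217 0.361 0.16 ] [0.308 0.43  0.2  ]
0.2 185 [0.217 0.375 0.2  ] [0.249 0.397 0.222]
dish rim 623 ((0.629433274269104, 0.04114986211061478), 0.06569154560565948) 0.025202086
ball 206 [ 0.58365846 -0.10819537  0.03194551] [ 0.56850907 -0.12590875  0.02217103] [ 0.60054827 -0.09127801  0.03863743]
tongs x 0.29 -0.3051 -0.2961 0.027
tongs x 0.31 -0.317 -0.2936 0.027
tongs x 0.33 -0.3321 -0.2903 0.026
tongs x 0.35 -0.3419 -0.2886 0.026
tongs x 0.37 -0.3497 -0.2912 0.027
tongs x 0.39 -0.3572 -0.2943 0.026
tongs x 0.41 -0.3644 -0.2978 0.026
tongs x 0.43 -0.3721 -0.301 0.026
tongs x 0.45 -0.3789 -0.3043 0.027
tongs x 0.47 -0.3858 -0.3081 0.027
tongs x 0.49 -0.3131 -0.3102 0.028
scene peg [0.20438412 0.36131513 0.04015616] [0.37538476 0.69787053 0.43204242] 4624
0.04 610 [0.218 0.375 0.04 ] [0.375 0.504 0.08 ]
0.08 667 [0.217 0.37  0.08 ] [0.375 0.505
[... 245 characters left out ...]
0.32 ]
0.32 386 [0.204 0.557 0.32 ] [0.279 0.696 0.36 ]
0.36 305 [0.212 0.588 0.36 ] [0.282 0.651 0.4  ]
dish rim 386 ((0.628407895565033, 0.04195671156048775), 0.0667492151260376) 0.022423787
ball 168 [ 0.58943775 -0.11284811  0.03146876] [ 0.5702575  -0.12595171  0.02200493] [ 0.60288898 -0.09511014  0.04009037]
tongs x 0.29 -0.3045 -0.2974 0.027
tongs x 0.31 -0.3161 -0.2948 0.027
tongs x 0.33 -0.3308 -0.2908 0.027
tongs x 0.35 -0.3428 -0.2894 0.026
tongs x 0.37 -0.3502 -0.2925 0.028
tongs x 0.39 -0.3572 -0.2958 0.027
tongs x 0.41 -0.3647 -0.2987 0.026
tongs x 0.43 -0.3725 -0.3021 0.027
tongs x 0.45 -0.3803 -0.3053 0.027
tongs x 0.47 -0.3878 -0.3098 0.028
tongs x 0.49 -0.3141 -0.3113 0.026
```

servo_tool(motion=[[[0.5,0.9,0,0.2,0],[0.5,0.9,0,0.2,0],[0.5,0.9,0,0.2,0],[0.5,0.9,0,0,0],[0.5,0.9,0,0,0],[0.5,0.9,0,0,0],[0.5,0.9,0,0,0],[0.5,0,-0.95,0,0],[0.5,0,-0.95,0,0],[0.5,0,-0.95,0,0],[0.5,0,-0.95,0,0],[0.5,0,-0.95,0,0],[0.5,0,-0.95,0,0],[0.5,0,-0.95,0,0],[0.5,0,-0.95,0,0],[0.5,0,-0.95,-0.5,0],[0.5,0,-0.95,-0.5,0],[0.5,0,0,0,0],[0.5,0,0,0,0]]], newtons=30)

```text
t: 2.0
eef_pos: [0.4952, 0.2487, 0.2369]
tool_rot: [-0.0, 0.184, 0.983, -0.0]
contact_force: [1.0, 0.4, -0.3]
gripper_width: 0.498
grasp_force: 0.0
```

Run:
```python
from loc import *
im,d,c=cam('wrist'); cv2.imwrite('pics/w1.png',im[:,:,::-1]); np.savez('w1.npz',im=im,d=d,V=c['view'],c=[c['fovy'],c['cx'],c['cy']])
V=np.array(c['view']);print(-V[:3,:3].T@V[:3,3],V[2,:3])
blobs('wrist',im,d,c,(17,180,180),(28,255,255),.018,60)
o=bot.get_obs();print(o['eef_pos'],o['q'],o['gripper_width'],o['tool_rot'])
```

```text
[0.42938056 0.27381495 0.35752119] [ 0.25717746 -0.10170871 -0.96099693]
[0.49532109 0.25029813 0.237431  ] [-0.68137626  0.2961141   0.12372431  1.8700175  -0.04409435  0.9777757
  0.66385219] 0.5005494906841668 [-8.50589810e-05  1.83259801e-01  9.83064471e-01  2.91053071e-04]
```

View pics/w1.png

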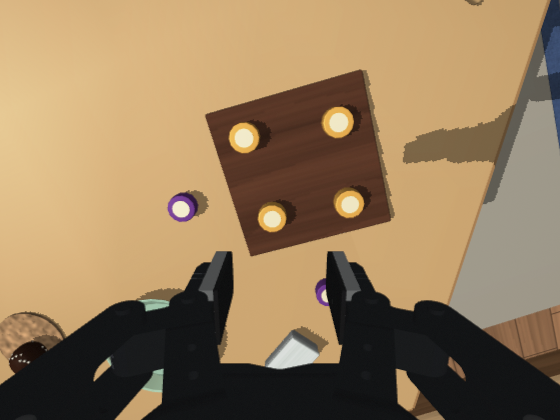

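The wrist view shows round pieces at (244,138), (338,122), (272,218) and (349,204), all golden with pale spots on the board. These are the caramels. Those at (181,208) and (325,292) are purple and off the board, so they are look-alikes to leave alone. I'll take (272,218) and (244,138), and confirm them in a crop first.

Run:
```python
from loc import *
f=np.load('w1.npz');im,d=f['im'],f['d'];k=f['c'];c=dict(fovy=k[0],cx=k[1],cy=k[2],view=f['V'])
cv2.imwrite('pics/w1crop.png',cv2.resize(im[90:320,150:400,::-1],None,fx=2.4,fy=2.4))
for u,v in [(244,138),(338,122),(272,218),(349,204),(181,208)]:
    s=np.s_[v-20:v+21,u-20:u+21]
    hsv=cv2.cvtColor(np.ascontiguousarray(im[s]),cv2.COLOR_RGB2HSV)
    m=(hsv[...,2]>180)&(hsv[...,1]<110)
    g=(hsv[...,2]>140)&(hsv[...,1]>190)
    vv,uu=np.nonzero(m);uu=uu+u-20;vv=vv+v-20
    P=world(c,d,uu,vv);print((u,v),len(uu),uu.mean().round(1),vv.mean().round(1),'depth',P.mean(0).round(4),'plane.026',world(c,d,uu.mean(),vv.mean(),z=.026).round(4))
```

```text
(244, 138) 279 243.4 137.7 depth [0.4411 0.2315 0.0263] plane.026 [0.4411 0.2315 0.026 ]
(338, 122) 294 338.2 122.0 depth [0.4601 0.3212 0.0274] plane.026 [0.4602 0.3214 0.026 ]
(272, 218) 227 271.8 218.7 depth [0.5273 0.2269 0.0262] plane.026 [0.5274 0.2269 0.026 ]
(349, 204) 240 349.6 204.1 depth [0.5405 0.3063 0.0289] plane.026 [0.5415 0.3065 0.026 ]
(181, 208) 998 177.1 210.2 depth [0.4875 0.1311 0.0047] plane.026 [0.4838 0.1398 0.026 ]
```

View pics/w1crop.png

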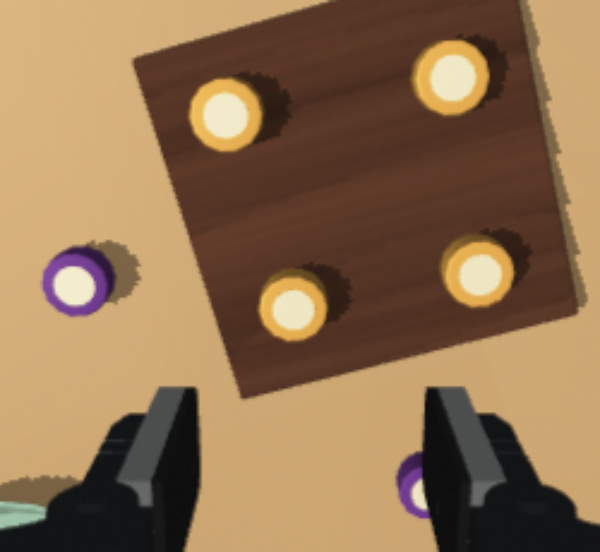

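The crop confirms it: (293,308) and (226,115) are golden with pale spots on the dark board.

servo_tool(motion=[[[0.55,0.4,-0.29,-0.5,0],[0.55,0.4,-0.29,-0.5,0],[0.55,0,0,-1,0],[0.55,0,0,-1,0],[0.55,0,0,-1,0],[0.55,0,0,-0.6,0],[0.55,0,0,-0.4,0],[0.55,0,0,0,0],[0.55,0,0,0,0]]], newtons=25)

```text
t: 2.95
eef_pos: [0.5277, 0.228, 0.0377]
tool_rot: [0.0, 0.183, 0.983, 0.0]
contact_force: [0.5, 0.3, -0.0]
gripper_width: 0.547
grasp_force: 0.0
```

servo_tool(motion=[[[0,0,0,0,0],[0,0,0,0,0],[0,0,0,0,0],[0,0,0,0,0],[0,0,0,0,0],[0,0,0,0,0]]])

```text
t: 3.55
eef_pos: [0.5283, 0.2275, 0.0387]
tool_rot: [0.001, 0.183, 0.983, 0.001]
contact_force: [-0.5, 2.0, 6.6]
gripper_width: 0.332
grasp_force: 25.0
```

servo_tool(motion=[[[0,0,0,0.9,0],[0,0,0,0.9,0],[0,0.6,-0.967,0,0],[0,0.6,-0.967,0,0],[0,0.6,-0.967,0,0],[0,0.6,-0.967,0,0],[0,0.6,-0.967,0,0],[0,0,0,0,0],[0,0,0,-0.8,0],[0,0,0,-0.6,0],[0,0,0,-0.3,0],[0,0,0,0,0],[0,0,0,0,0]]])

```text
t: 4.85
eef_pos: [0.6478, 0.0331, 0.0421]
tool_rot: [0.0, 0.183, 0.983, 0.0]
contact_force: [0.2, 0.1, 0.2]
gripper_width: 0.334
grasp_force: 24.8
```

servo_tool(motion=[[[0,0,0,-0.1,0],[0,0,0,-0.08,0],[0,0,0,0,0],[0,0,0,0,0]]])

```text
t: 5.25
eef_pos: [0.6474, 0.0331, 0.0344]
tool_rot: [0.0, 0.183, 0.983, 0.0]
contact_force: [-0.3, -0.8, -0.5]
gripper_width: 0.334
grasp_force: 24.8
```

servo_tool(motion=[[[0,0,0,-0.03,0],[0,0,0,0,0],[0.5,0,0,0,0],[0.5,0,0,0,0],[0.5,0,0,0,0],[0.5,0,0,0.7,0],[0.5,0,0,1,0],[0.5,0,0,0.2,0],[0.55,-0.737,0.709,0,0],[0.55,-0.737,0.709,0,0],[0.55,-0.737,0.709,0,0],[0.55,-0.737,0.709,0,0],[0.55,-0.737,0.709,0,0],[0.55,-0.737,0.709,0,0],[0.55,-0.737,0.709,0,0],[0.55,0,0,0,0]]])

```text
t: 6.85
eef_pos: [0.4365, 0.236, 0.1085]
tool_rot: [-0.002, 0.179, 0.984, 0.0]
contact_force: [0.6, 0.0, 0.4]
gripper_width: 0.55
grasp_force: 0.0
```

servo_tool(motion=[[[0.55,0,0,-0.9,0],[0.55,0,0,-0.6,0],[0.55,0,0,-0.24,0],[0.55,0,0,0,0],[0,0,0,0,0],[0,0,0,0,0],[0,0,0,0,0],[0,0,0,0,0],[0,0,0,0,0]]])

```text
t: 7.75
eef_pos: [0.4417, 0.2318, 0.0402]
tool_rot: [0.001, 0.183, 0.983, 0.001]
contact_force: [0.2, -0.9, 6.0]
gripper_width: 0.332
grasp_force: 25.2
```

Run:
```python
from loc import *
im,d,c=cam('top'); blobs('top',im,d,c,(17,180,160),(28,255,255),.013,20)
G=[a.ravel() for a in np.meshgrid(np.arange(560),np.arange(420))]
P=world(c,d,*G);P=P[d.ravel()>0]
m=(abs(P[:,0]-.63)<.09)&(abs(P[:,1]-.045)<.09)&(P[:,2]>.013)&(P[:,2]<.03); k=P[m].astype(np.float32)
print(cv2.minEnclosingCircle(k[:,:2].copy()))
```

```text
top px [256.  155.1] n 61 plane [0.6469 0.0322 0.013 ] dep med [0.6426 0.0303 0.02  ] z95 0.0224
top px [124.6 196.2] n 76 plane [0.5445 0.3084 0.013 ] dep med [0.5425 0.3019 0.025 ] z95 0.027
((0.6299112439155579, 0.040646992623806), 0.06563718616962433)
```

servo_tool(motion=[[[0,0,0,0.9,0],[0,0,0,0.9,0],[0,0.702,-0.7625,0,0],[0,0.702,-0.7625,0,0],[0,0.702,-0.7625,0,0],[0,0.702,-0.7625,0,0],[0,0.702,-0.7625,0,0],[0,0.702,-0.7625,0,0],[0,0,0,0,0],[0,0,0,-0.7,0],[0,0,0,-0.6,0],[0,0,0,-0.3,0],[0,0,0,0,0],[0,0,0,0,0]]])

```text
t: 9.2
eef_pos: [0.6097, 0.0488, 0.0479]
tool_rot: [0.0, 0.183, 0.983, 0.0]
contact_force: [0.4, 0.2, 1.6]
gripper_width: 0.332
grasp_force: 24.8
```

servo_tool(motion=[[[0,0,0,-0.2,0],[0,0,0,-0.1,0],[0,0,0,-0.06,0],[0,0,0,0,0],[0,0,0,0,0]]])

```text
t: 9.7
eef_pos: [0.6099, 0.0487, 0.0351]
tool_rot: [0.0, 0.183, 0.983, 0.0]
contact_force: [-6.0, -0.0, 17.7]
gripper_width: 0.334
grasp_force: 26.3
```

servo_tool(motion=[[[0,0,0,0.03,0],[0,0,0,0,0],[0.5,0,0,0,0],[0.5,0,0,0,0],[0.5,0,0,0,0],[0.5,0,0,0.5,0],[0.5,0,0,1,0],[0.5,0,0,1,0],[1,-0.45,-0.925,0.5,0.1],[1,-0.45,-0.925,0.5,0.1],[1,-0.45,-0.925,0.5,0.1],[1,-0.45,-0.925,0.5,0.1],[1,-0.45,-0.925,0.5,0.1],[1,-0.45,-0.925,0.3,0.1],[1,-0.45,-0.925,0,0.1],[1,-0.45,-0.925,0,0.1],[1,-0.45,-0.925,0,0.1],[1,-0.45,-0.925,0,0],[1,0,0,0,0],[1,0,0,0,0]]])

```text
t: 11.7
eef_pos: [0.4288, -0.3221, 0.2459]
tool_rot: [-0.0, 0.131, 0.991, 0.0]
contact_force: [-0.2, 0.4, 0.4]
gripper_width: 0.999
grasp_force: 0.0
```

Run:
```python
from loc import *
o=bot.get_obs();print(o['eef_pos'],o['tool_rot'],o['q'])
im,d,c=cam('wrist'); cv2.imwrite('pics/w2.png',im[:,:,::-1])
im2,d2,c2=cam('top');
np.savez('w2.npz',im=im,d=d,V=c['view'],c=[c['fovy'],c['cx'],c['cy']],im2=im2,d2=d2)
out=np.hstack([im[:,:,::-1],cv2.resize(im2[100:260,190:310,::-1],(240,320)).copy() if 0 else np.pad(cv2.resize(im2[110:220,190:270,::-1],(240,330)),((0,90),(0,0),(0,0)))])
cv2.imwrite('pics/w2b.png',out)
G=[a.ravel() for a in np.meshgrid(np.arange(560),np.arange(420))]
P=world(c,d,*G);P=P[d.ravel()>0]
k=P[(P[:,0]>.24)&(P[:,0]<.55)&(P[:,1]<-.25)&(P[:,1]>-.45)&(P[:,2]>.012)&(P[:,2]<.05)]
for x in np.arange(.27,.52,.02):
    s=k[(k[:,0]>x)&(k[:,0]<x+.02)]
    if not len(s):continue
    mid=(s[:,1].max()+s[:,1].min())/2
    s1=s[s[:,1]<mid];s2=s[s[:,1]>=mid]
    print('tongs x',round(x+.01,2),len(s),s[:,1].min().round(4),s1[:,1].mean().round(4),s2[:,1].mean().round(4),s[:,1].max().round(4),s[:,2].max().round(3))
print('gold');blobs('top',im2,d2,c2,(17,180,160),(28,255,255),.013,20)
print('red');blobs('wrist',im,d,c,(0,170,90),(6,255,255),.025,40);blobs('wrist',im,d,c,(174,120,90),(180,255,255),.025,40)
```

```text
[ 0.4288267  -0.32211344  0.24592674] [-1.43173181e-04  1.31320716e-01  9.91339922e-01  8.73418681e-05] [ 0.26496837  0.26073163  0.31499113  1.91254584 -0.09615891  0.98308245
  1.93082273]
tongs x 0.28 212 -0.3065 -0.3007 -0.293 -0.2881 0.027
tongs x 0.3 353 -0.3191 -0.3112 -0.2988 -0.2926 0.027
tongs x 0.32 227 -0.336 -0.3255 -0.293 -0.2901 0.027
tongs x 0.34 191 -0.3441 -0.3386 -0.2898 -0.2872 0.027
tongs x 0.36 175 -0.3511 -0.3464 -0.2909 -0.2881 0.027
tongs x 0.38 174 -0.3596 -0.354 -0.294 -0.2913 0.027
tongs x 0.4 165 -0.3666 -0.3615 -0.2972 -0.2943 0.027
tongs x 0.42 150 -0.374 -0.3691 -0.3004 -0.2972 0.027
tongs x 0.44 153 -0.3814 -0.3766 -0.3037 -0.3013 0.026
tongs x 0.46 182 -0.3886 -0.383 -0.3078 -0.3042 0.027
tongs x 0.48 136 -0.3919 -0.3884 -0.3111 -0.3072 0.027
tongs x 0.5 34 -0.316 -0.3147 -0.3121 -0.3107 0.026
gold
top px [255.9 155.1] n 61 plane [0.6469 0.0324 0.013 ] dep med [0.6427 0.0314 0.0197] z95 0.0222
top px [247.6 171.6] n 63 plane [0.6087 0.0488 0.013 ] dep med [0.6047 0.0473 0.0197] z95 0.0223
top px [124.1 196.5] n 91 plane [0.5437 0.3094 0.013 ] dep med [0.5402 0.3047 0.0249] z95 0.0272
top px [112.9 234.6] n 97 plane [0.4614 0.3246 0.013 ] dep med [0.4596 0.3182 0.0246] z95 0.0269
red
wrist px [232.6 225.1] n 74 plane [ 0.4625 -0.3836  0.025 ] dep med [ 0.4625 -0.3836  0.0249] z95 0.026
wrist px [301. 224.] n 72 plane [ 0.4802 -0.3126  0.025 ] dep med [ 0.4805 -0.3126  0.0245] z95 0.0257
```

View pics/w2b.png

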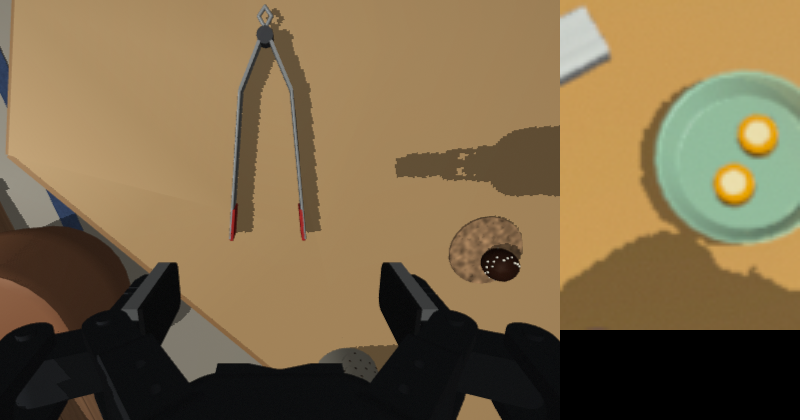

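Both caramels sit in the dish (inset). In the wrist view the tongs have their pivot at (265,36) and red jaws at (233,225) and (301,224). Now for the tongs.

servo_tool(motion=[[[1,-0.585,-0.03,-0.5,0],[1,-0.585,-0.03,-0.5,0],[1,0,0,-1,0],[1,0,0,-1,0],[1,0,0,-1,0],[1,0,0,-0.8,0],[1,0,0,-0.4,0],[1,0,0,-0.1,0],[1,0,0,0,0],[1,0,0,0,0]]], newtons=40)

```text
t: 12.8
eef_pos: [0.3837, -0.3238, 0.035]
tool_rot: [0.001, 0.13, 0.992, -0.0]
contact_force: [0.0, 0.5, -0.4]
gripper_width: 1.003
grasp_force: 0.0
```

servo_tool(motion=[[[0.75,0,0,0,0],[0.7,0,0,0,0],[0.66,0,0,0,0],[0.64,0,0,0,0],[0.64,0,0,0,0],[0.64,0,0,0,0]]])

```text
t: 13.4
eef_pos: [0.3839, -0.3246, 0.0357]
tool_rot: [0.002, 0.13, 0.991, -0.001]
contact_force: [-1.2, 0.1, 10.7]
gripper_width: 0.64
grasp_force: 8.4
```

servo_tool(motion=[[[0.64,0,0,0.05,0],[0.64,0,0,0.2,0],[0.64,0,0,0.5,0],[0.64,0,0,0.8,0],[0.64,0,0,0.8,0],[0.64,0,0,0,0],[0.64,0,0,0,0]]])

```text
t: 14.1
eef_pos: [0.3829, -0.3239, 0.1289]
tool_rot: [0.001, 0.13, 0.992, -0.0]
contact_force: [0.2, -0.2, -0.4]
gripper_width: 0.64
grasp_force: 4.7
```

```bash
cat > jaw.py <<'E'
from loc import *
def jaws(save=None):
    o=bot.get_obs();im,d,c=cam('wrist')
    if save: cv2.imwrite(save,im[:,:,::-1])
    print(o['t'],o['eef_pos'].round(4),o['tool_rot'].round(4),o['gripper_width'],o['grasp_force'],o['contact_force'].round(1))
    hsv=cv2.cvtColor(im,cv2.COLOR_RGB2HSV)
    m=cv2.inRange(hsv,(0,170,80),(6,255,255))|cv2.inRange(hsv,(174,150,80),(180,255,255))
    m[:,:]=cv2.morphologyEx(m,cv2.MORPH_CLOSE,np.ones((3,3)))
    k,l,s,ce=cv2.connectedComponentsWithStats(m)
    for i in range(1,k):
        if s[i,4]<40: continue
        vv,uu=np.nonzero((l==i)&(d>0));P=world(c,d,uu,vv);zt=P[:,2].max()
        T=P[P[:,2]>np.percentile(P[:,2],50)]
        print('red',ce[i].round(0),s[i,4],'z',np.percentile(P[:,2],[5,50,95]).round(4),'top mean',T.mean(0).round(4),'min',P.min(0).round(3),'max',P.max(0).round(3))
    return im,d,c
E
python3 -c "
from jaw import *
jaws('pics/w3.png')"
```

```text
14.1 [ 0.3829 -0.3239  0.1289] [ 9.000e-04  1.300e-01  9.915e-01 -2.000e-04] 0.6398277934059818 4.650490070358728 [ 0.2 -0.2 -0.4]
```

View pics/w3.png

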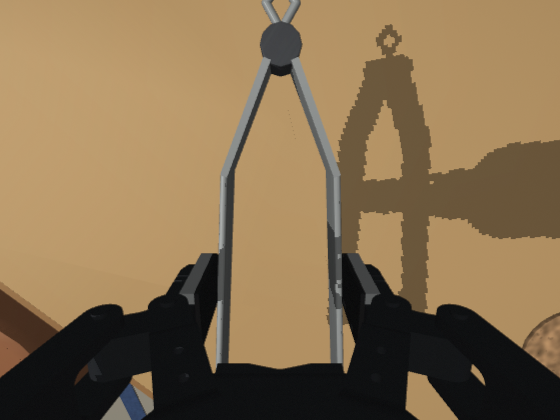

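The picture shows the tongs level in the gripper, with the pivot at (281,45) and the jaws hidden behind the gripper body. I'll carry them over the ball and measure with the fixed cameras.

servo_tool(motion=[[[0.64,0.2,0.4,0,0],[0.64,0.4,0.8,0,0],[0.64,0.4,0.85,0,0],[0.64,0.4,0.85,0,0],[0.64,0.4,0.85,0,0],[0.64,0.4,0.85,0,0],[0.64,0.4,0.85,0,0],[0.64,0.23,0.5,0,0],[0.64,0,0,0,0],[0.64,0,0,0,0],[0.64,0,0,0,0]]])

```text
t: 15.25
eef_pos: [0.4947, -0.0871, 0.1274]
tool_rot: [-0.001, 0.131, 0.991, -0.0]
contact_force: [-0.2, -0.4, -0.6]
gripper_width: 0.639
grasp_force: 4.7
```

```bash
cat > jw.py <<'E'
from loc import *
def red(n,save=None):
    im,d,c=cam(n)
    if save: cv2.imwrite(save,im[:,:,::-1])
    hsv=cv2.cvtColor(im,cv2.COLOR_RGB2HSV)
    m=cv2.inRange(hsv,(0,150,70),(7,255,255))|cv2.inRange(hsv,(172,120,70),(180,255,255))
    m=cv2.morphologyEx(m,cv2.MORPH_CLOSE,np.ones((3,3)))
    k,l,s,ce=cv2.connectedComponentsWithStats(m)
    for i in range(1,k):
        if s[i,4]<12: continue
        vv,uu=np.nonzero((l==i)&(d>0));P=world(c,d,uu,vv)
        P=P[(P[:,0]>.2)&(P[:,2]<.4)]
        if len(P)<8: continue
        top=P[P[:,2]>np.percentile(P[:,2],90)-.006]
        print(n,ce[i].round(0),len(P),'z',np.percentile(P[:,2],[5,50,95]).round(4),'top',top.mean(0).round(4),'min',P.min(0).round(3),'max',P.max(0).round(3))
    return im,d,c
def ball(im,d,c,x=.586,y=-.109):
    G=[a.ravel() for a in np.meshgrid(np.arange(560),np.arange(420))]
    P=world(c,d,*G);I=im.reshape(-1,3).max(1)
    m=(d.ravel()>0)&(abs(P[:,0]-x)<.035)&(abs(P[:,1]-y)<.035)&(P[:,2]>.012)&(P[:,2]<.045)
    P=P[m]
    if len(P)<30: print('ball few',len(P));return
    from scipy.optimize import least_squares
    P=P[P[:,2]>.02]
    r=least_squares(lambda p:np.linalg.norm((P-np.r_[p[:2],.0215])/[.018,.018,.0165],axis=1)-1,[x,y],loss='soft_l1',f_scale=.05)
    print('ball',len(P),r.x.round(4),'zmax',P[:,2].max().round(4))
E
python3 - <<'E'
from jw import *
o=bot.get_obs();print(o['eef_pos'].round(4),o['tool_rot'].round(4))
f=np.load('w2.npz');k=f['c'];ball(f['im'],f['d'],dict(fovy=k[0],cx=k[1],cy=k[2],view=f['V']))
for n in('top','scene'):
    f=np.load(n+'0.npz');ball(f['im'],f['d'],bot.get_calibration(n))
red('top');im,d,c=red('scene');cv2.imwrite('pics/s4.png',cv2.resize(im[120:330,160:440,::-1],None,fx=2.5,fy=2.5))
E
```

```text
[ 0.4947 -0.0871  0.1274] [-1.000e-03  1.310e-01  9.914e-01 -4.000e-04]
ball 882 [ 0.5862 -0.1088] zmax 0.0383
ball 208 [ 0.5865 -0.1093] zmax 0.0386
ball 183 [ 0.5843 -0.1081] zmax 0.0401
scene [279. 218.] 107 z [0.0956 0.108  0.1187] top [ 0.5898 -0.084   0.116 ] min [ 0.506 -0.088 -0.001] max [0.607 0.01  0.12 ]
scene [259. 229.] 16 z [0.074  0.1138 0.1194] top [ 0.5891 -0.1455  0.117 ] min [ 0.478 -0.148  0.001] max [ 0.591 -0.034  0.12 ]
```

View pics/s4.png

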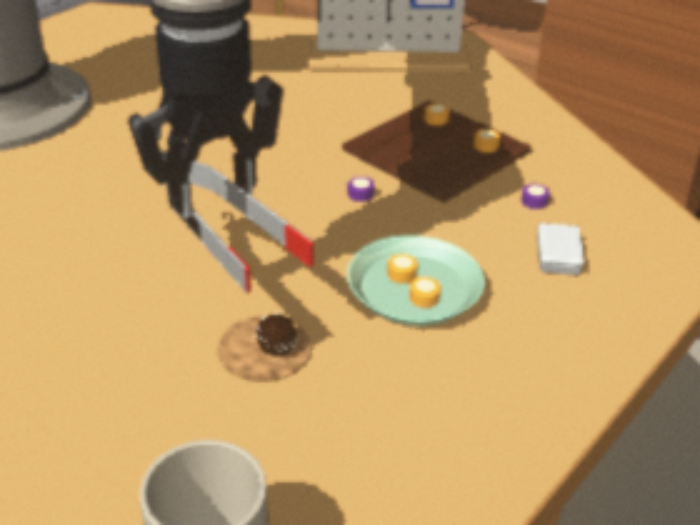

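servo_tool(motion=[[[0.64,0.05,0.04,-0.5,0],[0.64,0,0,-0.6,0],[0.64,0,0,-0.5,0],[0.64,0,0,-0.3,0],[0.64,0,0,-0.1,0],[0.64,0,0,0,0],[0.64,0,0,0,0]]])

```text
t: 16.05
eef_pos: [0.4984, -0.0845, 0.0488]
tool_rot: [0.001, 0.13, 0.991, 0.0]
contact_force: [-0.4, -0.3, -0.0]
gripper_width: 0.641
grasp_force: 4.7
```

Run:
```python
from jw import *
o=bot.get_obs();print(o['eef_pos'].round(4),o['contact_force'])
im,d,c=red('scene');ball(im,d,c);cv2.imwrite('pics/s5.png',cv2.resize(im[190:290,210:340,::-1],None,fx=5,fy=5,interpolation=cv2.INTER_CUBIC))
```

```text
[ 0.4984 -0.0845  0.0488] [-0.39968018 -0.26060875 -0.03206619]
scene [282. 246.] 94 z [0.0199 0.0313 0.041 ] top [ 0.5955 -0.0812  0.0384] min [ 0.577 -0.086 -0.003] max [ 0.611 -0.066  0.042]
scene [261. 257.] 27 z [0.0078 0.0365 0.0416] top [ 0.5843 -0.1384  0.0399] min [ 0.549 -0.145  0.002] max [ 0.595 -0.105  0.042]
ball 391 [ 0.5846 -0.1072] zmax 0.0424
```

View pics/s5.png

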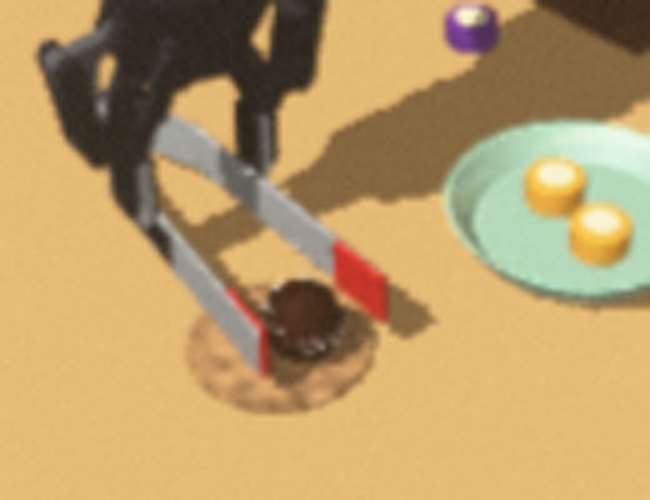

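servo_tool(motion=[[[0.64,0,0,-0.1,0],[0.64,0,0,-0.08,0],[0.64,0,0,0,0],[0.6,0,0,0,0],[0.57,0,0,0,0],[0.55,0,0,0,0],[0.53,0,0,0,0],[0.5,0,0,0,0],[0.4,0,0,0,0],[0.3,0,0,0,0],[0.3,0,0,0,0],[0.3,0,0,0,0]]], newtons=42)

```text
t: 17.3
eef_pos: [0.4979, -0.0843, 0.041]
tool_rot: [0.0, 0.13, 0.991, 0.0]
contact_force: [-0.9, -0.7, 3.5]
gripper_width: 0.492
grasp_force: 42.9
```

servo_tool(motion=[[[0.3,0,0,0.1,0],[0.3,0,0,0.3,0],[0.3,0,0,0.5,0],[0.3,0,0,0.5,0],[0.3,0,0,0.5,0],[0.3,0,0,0.5,0],[0.3,0,0,0.5,0],[0.3,0,0,0,0]]])

```text
t: 18.1
eef_pos: [0.4995, -0.0844, 0.1599]
tool_rot: [0.003, 0.13, 0.991, 0.0]
contact_force: [1.2, -0.1, -1.0]
gripper_width: 0.496
grasp_force: 42.8
```

Run:
```python
from jw import *
o=bot.get_obs();print(o['eef_pos'].round(4),o['contact_force'],o['gripper_width'])
im,d,c=red('scene');cv2.imwrite('pics/s6.png',cv2.resize(im[160:290,210:340,::-1],None,fx=4.5,fy=4.5,interpolation=cv2.INTER_CUBIC))
```

```text
[ 0.4995 -0.0844  0.1599] [ 1.19929937 -0.05461594 -0.99660424] 0.49575413138956176
scene [279. 209.] 71 z [0.1256 0.1427 0.149 ] top [ 0.5949 -0.0922  0.1463] min [ 0.574 -0.1    0.125] max [ 0.611 -0.082  0.153]
scene [264. 214.] 27 z [0.1325 0.1442 0.148 ] top [ 0.589  -0.1282  0.1456] min [ 0.57  -0.134  0.127] max [ 0.6   -0.122  0.149]
```

View pics/s6.png

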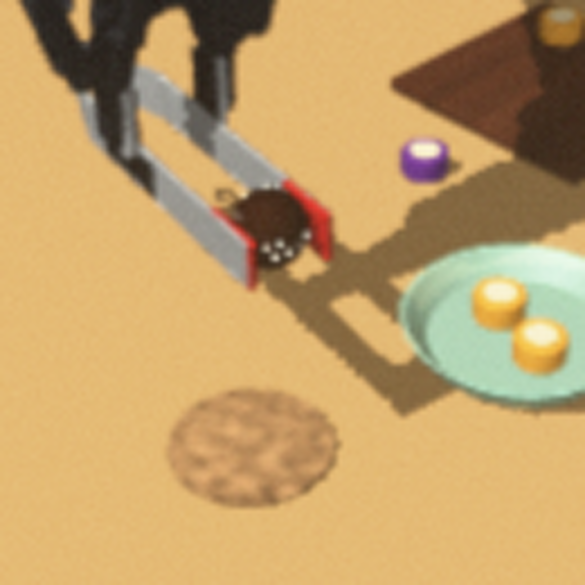

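The ball is between the red jaws at (275,225), clear of the coaster. Next I carry it over the dish.

servo_tool(motion=[[[0.3,0.06,0.2,0,0],[0.3,0.13,0.5,0,0],[0.3,0.13,0.5,0,0],[0.3,0.13,0.5,0,0],[0.3,0.13,0.5,0,0],[0.3,0.13,0.5,0,0],[0.3,0.13,0.5,0,0],[0.3,0.13,0.4,0,0],[0.3,0.06,0.15,0,0],[0.3,0,0,0,0],[0.3,0,0,0,0],[0.3,0,0,0,0],[0.3,0,0,0,0],[0.3,0,0,0,0],[0.3,0,0,0,0]]])

```text
t: 19.65
eef_pos: [0.539, 0.0654, 0.157]
tool_rot: [0.0, 0.13, 0.991, 0.0]
contact_force: [-0.2, -0.1, -0.8]
gripper_width: 0.493
grasp_force: 42.8
```

Run:
```python
from jw import *
o=bot.get_obs();print(o['t'],o['eef_pos'].round(4),o['contact_force'],o['gripper_width'],o['grasp_force'])
a=2*np.arctan2(o['tool_rot'][2],o['tool_rot'][1])-np.pi
print('jaw est',o['eef_pos'][:2]+.0925*np.array([np.cos(a),np.sin(a)]))
im,d,c=red('scene');cv2.imwrite('pics/s7.png',cv2.resize(im[130:310,200:440,::-1],None,fx=3,fy=3,interpolation=cv2.INTER_CUBIC))
```

```text
19.65 [0.539  0.0654 0.157 ] [-0.21019696 -0.09039387 -0.81429768] 0.49281214978974175 42.82159209251404
jaw est [0.62838583 0.04150175]
scene [338. 187.] 82 z [0.0096 0.1363 0.1461] top [0.6362 0.057  0.1432] min [0.498 0.046 0.008] max [0.65  0.258 0.151]
scene [326. 193.] 21 z [0.1279 0.1394 0.1435] top [0.6313 0.0225 0.1413] min [0.618 0.015 0.124] max [0.639 0.028 0.144]
```

View pics/s7.png

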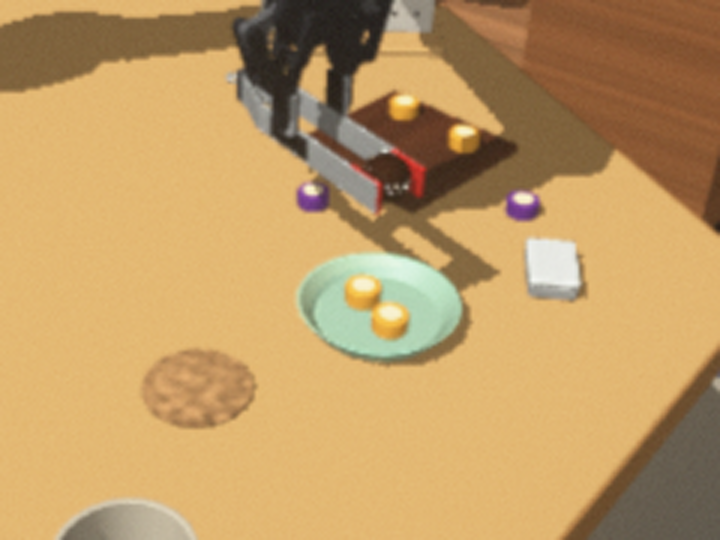

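The ball at (392,175) is held in the red jaws over the dish, at about z = 0.12 m. The two caramels lie in the dish at (363,291) and (390,320), and the other two are still on the board.

```bash
python3 -c "
from station import bot
print(bot.hand_in())"
```

```text
the job is handed in; nothing more can be done
None
```

The job is handed in at about 20 s: two caramels lie in the glass dish, the other two are still on the board, and the tongs hold the chocolate ball over the dish about 12 cm above the table.

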